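Return leftover stand fittings to their stock bins

ROBOT

A 6-joint arm with a two-finger parallel gripper is mounted at the origin on the work surface. World frame = base frame: x ahead of the robot, y to its left, z up, the work surface at z = 0. Lengths are in m, angles in rad, forces in N, time in s.
With the tool pointing down it reaches from about 0.4 to 0.825 m from the base axis. Payload 7 kg.
Tool frame: the origin (TCP) lies at the centre of the arm's flange, where the gripper is bolted on; the fingertips stand 178 mm ahead of it and the grasp point (between the pads) lies 159 mm ahead of it; z points along the fingers, y is the direction in which the jaws open and shut (so a half turn about z gives the same grasp; the last joint's range is limited). The gripper opens to 88 mm and grips with 3 to 60 N. Pads are 19 mm wide; open, the fingers measure 130 mm over their backs; the gripper's body (78 mm by 193 mm) begins 47 mm behind the grasp point.
Start: joints at [-1.059, 0.359, 0.012, 0, -1.224, -0.288], TCP at [0.15, -0.658, 0.405] pointing down, gripper open.
Joint ranges: [-3.07, 3.07], [-1.43, 2.12], [-1.02, 1.25], [-3.03, 1.67], [-3.05, -0], [-3.03, 3.03]. Speed limits (rad/s): [2.39, 2.39, 3.01, 3.14, 3.14, 3.14].

INTERFACE

Orientations are given as [roll, pitch, yaw] about the fixed x, y, z axes, in that order (R = Rz(yaw) Ry(pitch) Rx(roll)).
In Python, from station import * gives the robot as it stands.
- The arm moves only by the tool send_rows, never from a script. Its argument "motion" is a list of rows, each an object with "offset": the shift along the tool's x, y, z in cm, a list of three; "turn": the turn about the tool's z in degrees. In form: [{"offset": [x, y, z], "turn": turn}, ...]. A call has 1 to 8 rows; each row is the pose to reach, as a shift and turn from the pose commanded when the call began, along the tool's axes at that moment; what a row does not reach only later rows make up. A row lasts 1/10 s, in which the tool goes at most 50 mm and 8.59 degrees, less where a joint would pass 70% of its speed; a pose out of reach is approached as far as the arm can. A call with a gripper value outside its range is refused whole. "hand" is the opening, from -1 (shut) to 1 (fully open), set as the call begins (left out, the last holds). The fingers move at their own pace and stop on an object; "squeeze" is the grip in N (left out, the last holds). Time passes only in rows, so rows that repeat a pose let the fingers close. It gives the time, the measured TCP pose, the force and the opening at its end, in the units of the state.
- get_state(): the state, without advancing time (a new reading comes with each control period).
- grab_frame(name): name is "scene" or "side" or "wrist"; returns a dict with "frame" (420x560x3 uint8, blue, green, red), "range_z" (420x560 float32, m along the optical axis (not along the pixel's ray), 0 where there is no reading), "vertical_fov" (degrees; the focal length in pixels is half the picture's height over the tangent of half this angle, whatever the lens; pixels are square), "cx", "cy" (the principal point, pixels), "k1" (the pictures are not rectified: a ray, as slopes to the right and down, at radius r is drawn at 1 + k1 r^2 times it, then the intrinsics apply), "cam_to_world" (4x4, takes a point from camera to world coordinates). Camera axes: x right, y up, looking along -z (the intrinsics and any distortion apply to the point x, -y, -z); pixel columns grow to the right and rows downward; lengths in m; the calibration is good to about 2 mm. A picture is of the moment at which its call begins.
- job_done(): hands the job in, once; it reports no verdict.
The state is a dict: "t": time; "q": joint angles; "qd": joint speeds; "joint_efforts": joint torques, N m; "eef_pos": TCP position; "ee_rot": TCP orientation; "force": force on the tool from outside, world axes, zero at the start; "moment": the same for the moment, N m; "width": finger opening in m.
Only numpy, scipy, OpenCV 4.12 (cv2) and the standard library are available. Lean on these libraries where they do the work, as an engineer would, in place of code of your own. Each camera call takes 0.05 s, during which the arm holds its last target. There are 200 camera calls.

TASK

The display stand is assembled: put the five fittings left on the bench back into stock, each in the bin that already holds its kind: both castors with the castors, both corner brackets with the brackets, the levelling foot with the feet. Stand each one upright on the floor of the free front part of its bin, the same way up as it stands on the bench, and leave the tape measure and the marker where they lie.

Things in the scene. Friction and masses are not known exactly. Their poses are not given: they have to be found in the camera images.
- castor_orange_center (a point): Castor, upside down on its square steel plate (42 x 42 x 3 mm), wheel up, 58 mm tall, 0.12 kg. Orange wheel, diameter 40, 18 wide, axle 38 mm above the underside, in a fork of two flat cheeks, 24 mm long, 27 mm over their outsides, 11 to 45 mm above the underside: grasp there. Point: the centre, 29 mm above the underside; z up, y along the axle (across the cheeks).
- castor_black_center (a point): Castor, upside down on its square steel plate (42 x 42 x 3 mm), wheel up, 58 mm tall, 0.12 kg. Black wheel, diameter 40, 18 wide, axle 38 mm above the underside, in a fork of two flat cheeks, 24 mm long, 27 mm over their outsides, 11 to 45 mm above the underside: grasp there. Point: the centre, 29 mm above the underside; z up, y along the axle (across the cheeks).
- bracket_alu_center (a point): Cast corner bracket, bare aluminium, on its base flange, 0.09 kg; 40 long (x), 36 wide (y), 40 mm high. Flanges 5 mm thick, the upright one at the -x end; two flat triangular side ribs, flush with the width, fall from its top to the +x end: grasp across y (36 mm), 4 to 8 mm to the -x side of centre, about 22 mm up. Point: centre of its 40 x 36 x 40 mm envelope, 20 mm above the underside; z up.
- bracket_black_center (a point): Cast corner bracket, black, on its base flange, 0.09 kg; 40 long (x), 36 wide (y), 40 mm high. Flanges 5 mm thick, the upright one at the -x end; two flat triangular side ribs, flush with the width, fall from its top to the +x end: grasp across y (36 mm), 4 to 8 mm to the -x side of centre, about 22 mm up. Point: centre of its 40 x 36 x 40 mm envelope, 20 mm above the underside; z up.
- foot_center (a point): Levelling foot standing on its round black base (diameter 40 mm, 12 mm high with its taper), 0.08 kg: a steel hexagon, 18 mm wide, from 12 to 19 mm, then a threaded steel stem, diameter 10 mm, up to 60 mm: grasp the stem. Point: the centre, half-way up, 30 mm above the underside; z up along the stem.
- castor_bin_bay (a point): Blue open-fronted stock bin, fixed, 190 x 150 mm; three castors (fixed stock) behind a divider at its rear (+x). Point: middle of the free front bay, on its floor, 4 mm above the table; x to the rear, y across, z up. Free: x -59 to 59, y -72 to 72 mm. Heights above the table: front lip (x=-59) 24, sides 36 (62 near the divider), divider (x=59) 46, rear 64 mm.
- bracket_bin_bay (a point): Red open-fronted stock bin, fixed, 190 x 150 mm; three corner brackets (bare and black) (fixed stock) behind a divider at its rear (+x). Point: middle of the free front bay, on its floor, 4 mm above the table; x to the rear, y across, z up. Free: x -59 to 59, y -72 to 72 mm. Heights above the table: front lip (x=-59) 24, sides 36 (62 near the divider), divider (x=59) 46, rear 64 mm.
- foot_bin_bay (a point): Green open-fronted stock bin, fixed, 190 x 150 mm; three levelling feet (fixed stock) behind a divider at its rear (+x). Point: middle of the free front bay, on its floor, 4 mm above the table; x to the rear, y across, z up. Free: x -59 to 59, y -72 to 72 mm. Heights above the table: front lip (x=-59) 24, sides 36 (62 near the divider), divider (x=59) 46, rear 64 mm.
- tape_measure_center (a point): Bystander: yellow and black tape measure lying flat among the fittings, 60 x 54 x 30 mm, 0.3 kg, loose. The point is its centre, 15 mm above the table. To be left where it lies.
- marker_center (a point): Bystander: white marker pen with a red cap lying beside the fittings, on the left, 132 mm long, 13 mm thick, loose. The point is its centre; x along the pen. To be left where it lies.

How it is judged:
At the end, for the whole second after the job is handed in: All five fittings are released and at rest, each in the free front bay of the bin of its kind (centre within 45 mm of the bay's middle along the bin, 58 mm across), on the bin's floor (centre height within 8 mm) and upright as at the start (tilt under 0.2 rad) (x of castor_orange_center in the frame of castor_bin_bay between -0.045 and 0.045 m and y of castor_orange_center in the frame of castor_bin_bay between -0.058 and 0.058 m and z of castor_orange_center in the frame of castor_bin_bay between 0.021 and 0.037 m and angle between each of castor_orange_center, bracket_alu_center, foot_center, castor_black_center, bracket_black_center's own z axis and vertical below 0.2 rad and linear speed of each of castor_orange, bracket_alu, foot, castor_black, bracket_black below 0.02 m/s and contact force between each of castor_orange, bracket_alu, foot, castor_black, bracket_black and the fingers below 0.1 N and x of bracket_alu_center in the frame of bracket_bin_bay between -0.045 and 0.045 m and y of bracket_alu_center in the frame of bracket_bin_bay between -0.058 and 0.058 m and z of bracket_alu_center in the frame of bracket_bin_bay between 0.012 and 0.028 m and x of foot_center in the frame of foot_bin_bay between -0.045 and 0.045 m and y of foot_center in the frame of foot_bin_bay between -0.058 and 0.058 m and z of foot_center in the frame of foot_bin_bay between 0.022 and 0.038 m and x of castor_black_center in the frame of castor_bin_bay between -0.045 and 0.045 m and y of castor_black_center in the frame of castor_bin_bay between -0.058 and 0.058 m and z of castor_black_center in the frame of castor_bin_bay between 0.021 and 0.037 m and x of bracket_black_center in the frame of bracket_bin_bay between -0.045 and 0.045 m and y of bracket_black_center in the frame of bracket_bin_bay between -0.058 and 0.058 m and z of bracket_black_center in the frame of bracket_bin_bay between 0.012 and 0.028 m); the robot touches nothing.
It fails at once if the tape measure is moved by more than 30 mm (distance of tape_measure_center from where it was at the start of the episode above 0.03 m).
It fails at once if the marker is moved by more than 30 mm (distance of marker_center from where it was at the start of the episode above 0.03 m).
It also fails if it takes over 120 s, if anything falls off the work surface, if the arm or the gripper's body presses on something with over 40 N, if the wrist force passes 120 N, or if a joint passes its speed limit or range.

## Working session

There is one attempt and no reset: what is moved stays moved. The work goes in short steps, Python scripts to look and compute and a tool call to move; the robot and the scene stay as the last step left them, time stands still between calls to the robot, and variables do not carry over. Pictures are saved under pics/ and viewed, about 12 in all and at most 16, crops included, and the job is handed in when it is done.

Besides the shell and the picture viewer there is one more tool, called after "Request:" as name(argument=value, ...) on one line, values as JSON. send_rows: Moves the arm, as the interface text tells. Its arguments: {"type":"object","properties":{"motion":{"type":"array"},"hand":{"type":"number"},"squeeze":{"type":"number"}},"required":["motion"]}

```bash
mkdir -p pics; ls
cat > h.py <<'E'
from station import *
import numpy as np, cv2
def grab(n,save):
    f=grab_frame(n); np.savez(save+'.npz',**{k:np.array(v) for k,v in f.items()}); cv2.imwrite('pics/'+save+'.png',f['frame']); return f
def cloud(f):
    h,w=f['range_z'].shape; F=h/2/np.tan(np.radians(float(f['vertical_fov']))/2)
    K=np.array([[F,0,float(f['cx'])],[0,F,float(f['cy'])],[0,0,1]])
    u,v=np.meshgrid(np.arange(w),np.arange(h)); p=np.stack([u,v],-1).reshape(-1,1,2).astype(float)
    s=cv2.undistortPoints(p,K,np.array([float(f['k1']),0,0,0])).reshape(h,w,2)
    z=f['range_z'].astype(float); P=np.stack([s[...,0]*z,-s[...,1]*z,-z,np.ones_like(z)],-1)
    W=(P@np.array(f['cam_to_world']).T)[...,:3]; W[z==0]=np.nan; return W
E
python3 - <<'E'
from h import *
s=get_state(); print(s)
for n in ['scene','side','wrist']:
    f=grab(n,n+'0'); print(n,f['vertical_fov'],f['k1'],np.round(f['cam_to_world'],3).tolist())
E
```

```text
pics
{'t': 0.0, 'q': array([-1.05890659e+00,  3.59378706e-01,  1.10300934e-02, -3.45767214e-04,
       -1.22408813e+00, -2.88082776e-01]), 'qd': array([-0.00019551,  0.00036185,  0.00053578, -0.00131667,  0.00077072,
        0.00175859]), 'joint_efforts': array([ 7.57156317e-05, -5.82728899e+01,  2.93047071e+01,  6.99722975e+00,
        7.13873509e-03, -1.38826963e-04]), 'eef_pos': array([ 0.14975031, -0.65796954,  0.403716  ]), 'ee_rot': array([ 3.13992749e+00, -1.54463939e-04, -2.91790332e+00]), 'force': array([-0.5004956 ,  0.00781882,  0.40188816]), 'moment': array([-0.02988058, -0.01005751, -0.03558454]), 'width': 0.08791246842093296}
scene 50.15175296267462 0.03539319493005181 [[0.734, -0.409, 0.541, 1.087], [0.678, 0.414, -0.607, -0.613], [0.024, 0.813, 0.582, 0.695], [0.0, 0.0, 0.0, 1.0]]
side 45.58937568295495 -0.14512343405779732 [[-0.882, 0.239, -0.405, 0.042], [-0.47, -0.436, 0.767, 0.874], [0.006, 0.867, 0.497, 0.61], [0.0, 0.0, 0.0, 1.0]]
wrist 71.96668385251782 -0.0035172362893313917 [[-0.223, -0.927, -0.302, 0.068], [0.975, -0.211, -0.071, -0.676], [0.002, -0.31, 0.951, 0.384], [0.0, 0.0, 0.0, 1.0]]
```

View pics/scene0.png

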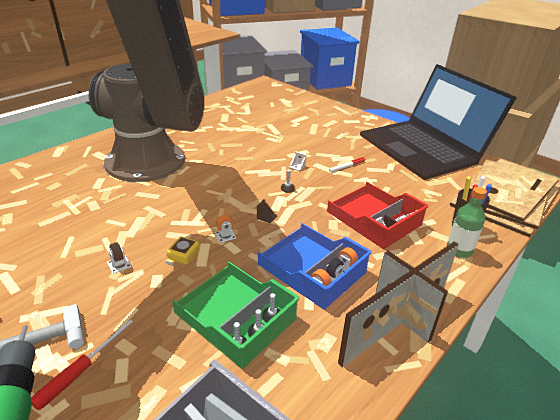

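View pics/side0.png

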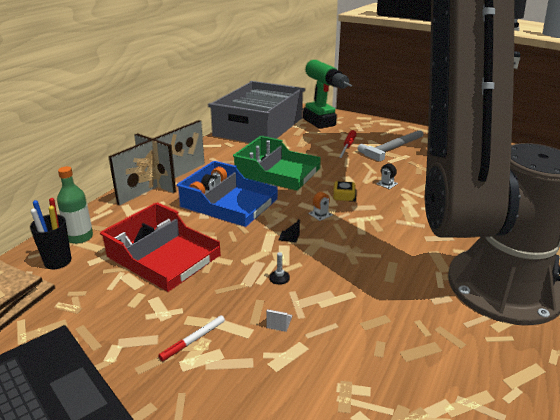

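Run:
```python
from h import *
# rectified top-down orthophoto from both cameras, 1mm/px : rows = x decreasing, cols = y decreasing
best=None
H=np.full((560,1100),-1.);I=np.zeros((560,1100,3),np.uint8)
for n in ['scene0','side0']:
    f=np.load(n+'.npz'); W=cloud(f).reshape(-1,3); c=f['frame'].reshape(-1,3)
    print(n,np.nanmin(W,0),np.nanmax(W,0))
    r=np.round((0.9-W[:,0])*700);q=np.round((0.7-W[:,1])*700)
    ok=np.isfinite(r)&(r>=0)&(r<560)&(q>=0)&(q<1100)&(W[:,2]<0.12)&(W[:,2]>-.02)
    for a,b,z,k in zip(r[ok].astype(int),q[ok].astype(int),W[ok,2],c[ok]):
        if z>H[a,b]: H[a,b]=z;I[a,b]=k
np.save('H.npy',H); cv2.imwrite('pics/top.png',cv2.dilate(I,np.ones((2,2)))[:, :1000])
```

```text
scene0 [-2.51702768 -0.61121466 -0.77360961] [1.24425381 2.39962368 0.4943589 ]
side0 [-0.15890033 -2.5759593  -0.63082804] [1.4404476  0.69831455 0.52394547]
```

Scene view: black castor (119,258), tape (183,250), orange castor (224,230), black bracket (265,211), foot (288,181), aluminium bracket (298,160), marker (348,164). Bins: green, blue and red. The side view shows the same objects.

Run:
```python
from h import *
px={'scene0':dict(cb=(119,258),tape=(183,250),co=(224,230),bb=(265,211),ft=(288,181),ba=(298,160),mk=(348,164)),
'side0':dict(cb=(388,176),tape=(345,190),co=(320,205),bb=(290,232),ft=(280,268),ba=(278,320),mk=(193,338))}
for n in px:
    f=np.load(n+'.npz'); W=cloud(f)
    print(n,'table z',np.nanmedian(W[200:400,100:400,2]))
    for k,(u,v) in px[n].items():
        P=W[v-25:v+26,u-25:u+26].reshape(-1,3); P=P[(P[:,2]>.006)&(P[:,2]<.075)]
        c=W[v,u]; d=np.hypot(*(P[:,:2]-c[:2]).T); P=P[d<.045 if k!='mk' else d<.1]
        print(k,np.round(c,3),'ctr',np.round((P.min(0)+P.max(0))/2,3),'ext',np.round(np.ptp(P,axis=0),3),'zmax',P[:,2].max().round(3),len(P))
# bins: by colour
hs={'blue':(105,125),'red':(0,6),'green':(50,75)}
for n in px:
    f=np.load(n+'.npz'); W=cloud(f); hsv=cv2.cvtColor(f['frame'],cv2.COLOR_BGR2HSV)
    for k,(a,b) in hs.items():
        m=((hsv[...,0]>=a)&(hsv[...,0]<=b)&(hsv[...,1]>150)&(hsv[...,2]>50)&(W[...,2]>.015)&(W[...,2]<.07)&(W[...,0]<.95)&(W[...,0]>.35)).astype(np.uint8)
        N,l,s,_=cv2.connectedComponentsWithStats(m); i=1+s[1:,4].argmax(); P=W[l==i]
        r=cv2.minAreaRect(P[:,:2].astype(np.float32)*1000); print(n,k,r,len(P))
```

```text
scene0 table z 0.0006061461308708993
cb [ 0.365 -0.304  0.033] ctr [ 0.35  -0.3    0.033] ext [0.04  0.03  0.053] zmax 0.059 318
tape [ 0.438 -0.191  0.029] ctr [ 0.428 -0.187  0.02 ] ext [0.063 0.079 0.027] zmax 0.033 641
co [ 0.449 -0.08   0.028] ctr [ 0.441 -0.07   0.033] ext [0.034 0.04  0.053] zmax 0.06 303
bb [0.442 0.067 0.003] ctr [0.457 0.053 0.024] ext [0.041 0.043 0.035] zmax 0.041 203
ft [0.412 0.19  0.026] ctr [0.41  0.188 0.034] ext [0.033 0.035 0.055] zmax 0.061 123
ba [0.339 0.319 0.011] ctr [0.351 0.304 0.023] ext [0.043 0.042 0.034] zmax 0.04 157
mk [0.459 0.412 0.007] ctr [0.459 0.409 0.012] ext [0.041 0.128 0.011] zmax 0.017 129
side0 table z -0.00021710435194299826
cb [ 0.342 -0.283  0.03 ] ctr [ 0.346 -0.295  0.032] ext [0.04  0.034 0.051] zmax 0.057 266
tape [ 0.413 -0.158  0.029] ctr [ 0.418 -0.173  0.019] ext [0.067 0.059 0.026] zmax 0.033 372
co [ 0.434 -0.056  0.032] ctr [ 0.437 -0.064  0.032] ext [0.035 0.036 0.052] zmax 0.059 320
bb [0.448 0.07  0.025] ctr [0.454 0.055 0.023] ext [0.041 0.042 0.034] zmax 0.04 204
ft [0.404 0.196 0.028] ctr [0.407 0.193 0.
[... 223 characters left out ...]
lue ((662.2647094726562, -12.092903137207031), (160.88160705566406, 193.60235595703125), 89.62065887451172) 1169
scene0 red ((658.0665893554688, 242.95704650878906), (160.6717071533203, 195.16648864746094), 82.34843444824219) 1905
scene0 green ((731.3605346679688, -222.26998901367188), (6.055450439453125, 125.43523406982422), 1.739145278930664) 106
side0 blue ((660.1814575195312, -37.566650390625), (218.7330322265625, 197.14547729492188), 89.52261352539062) 1606
side0 red ((658.982177734375, 243.50238037109375), (161.95361328125, 198.30618286132812), 82.53231811523438) 2179
side0 green ((636.6482543945312, -220.00018310546875), (194.62388610839844, 165.0655059814453), 1.058862566947937) 1343
```

View pics/top.png

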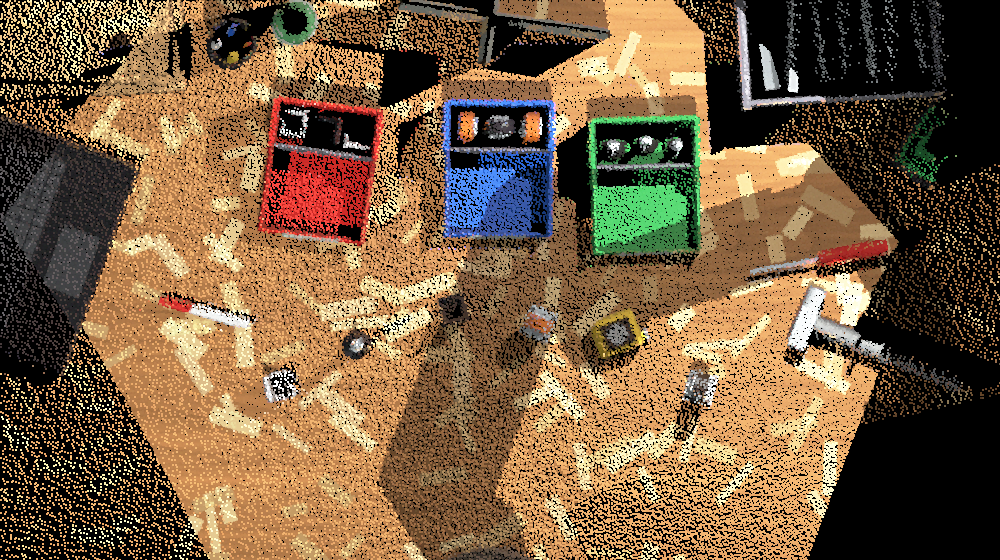

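Scene geometry is clear: the orthophoto shows the blue bay at about (0.630,-0.012), the red at (0.628,0.248) with yaw -7.6°, and the green at (0.606,-0.221). Next I move over the fittings for a wrist view.

Request:
send_rows(motion=[{"offset": [-36.4,47.1,0],"turn": -77},{"offset": [-36.4,47.1,0],"turn": -77},{"offset": [-36.4,47.1,0],"turn": -77},{"offset": [-36.4,47.1,0],"turn": -77},{"offset": [-36.4,47.1,0],"turn": -77},{"offset": [-36.4,47.1,0],"turn": -77},{"offset": [-36.4,47.1,0],"turn": -77},{"offset": [-36.4,47.1,0],"turn": -77}])

```text
t: 0.95
eef_pos: [0.3182, -0.2934, 0.4047]
ee_rot: [-3.141, 0.0, -1.712]
force: [2.1, -0.6, 0.5]
width: 0.0878
```

```bash
cat >> h.py <<'E'
def go(x,y,z,yaw):
    "offset cm/turn deg to bring the grasp point to x,y,z (m) with tool yaw (deg)"
    s=get_state(); p=s['eef_pos']; a=s['ee_rot'][2]
    d=np.array([x,y,z+.159])-p
    R=cv2.Rodrigues(np.array([0,0,a]))[0]@np.diag([1,-1,-1])
    t=(yaw-np.degrees(a)+180)%360-180
    print('go',np.round(R.T@d*100,2),'turn',round(-t,1),'| dist',np.linalg.norm(d).round(3))
E
python3 - <<'E'
from h import *
s=get_state(); print(s['t'],s['eef_pos'],s['ee_rot'],s['q']); go(.40,-.12,.245,-90)
E
```

```text
0.95 [ 0.31815529 -0.293414    0.4047289 ] [-3.14111358e+00  2.07941406e-05 -1.71195011e+00] [-2.85887754e-01 -5.45105901e-02 -4.88211054e-01 -9.88443099e-05
 -1.13662480e+00  1.44775524e-01]
go [-18.32  -5.66   0.07] turn -8.1 | dist 0.192
```

Request:
send_rows(motion=[{"offset": [-18.3,-5.7,0],"turn": -8},{"offset": [-18.3,-5.7,0],"turn": -8},{"offset": [-18.3,-5.7,0],"turn": -8},{"offset": [-18.3,-5.7,0],"turn": -8},{"offset": [-18.3,-5.7,0],"turn": -8},{"offset": [-18.3,-5.7,0],"turn": -8}])

```text
t: 1.55
eef_pos: [0.4014, -0.1217, 0.4045]
ee_rot: [3.141, 0.0, -1.575]
force: [-0.7, -0.6, -0.3]
width: 0.0877
```

```bash
cat >> h.py <<'E'
def ortho(f,name,x0,x1,y0,y1,s=1400,zp=0.0,mark=()):
    "top-down view of plane z=zp: rows x1->x0, cols y1->y0"
    h=int((x1-x0)*s);w=int((y1-y0)*s); c,r=np.meshgrid(np.arange(w),np.arange(h))
    P=np.stack([x1-r/s,y1-c/s,np.full(r.shape,zp),np.ones(r.shape)],-1)@np.linalg.inv(f['cam_to_world']).T
    F=210/np.tan(np.radians(float(f['vertical_fov']))/2)
    a=P[...,0]/-P[...,2];b=-P[...,1]/-P[...,2];k=1+float(f['k1'])*(a*a+b*b)
    u=a*k*F+float(f['cx']);v=b*k*F+float(f['cy'])
    I=cv2.remap(f['frame'],u.astype(np.float32),v.astype(np.float32),cv2.INTER_LINEAR); cv2.imwrite('pics/%s.png'%name,I)
E
python3 - <<'E'
from h import *
s=get_state(); print(s['t'],s['eef_pos'],s['ee_rot'])
f=grab('wrist','w1'); W=cloud(f); print(np.nanmin(W,(0,1)),np.nanmax(W,(0,1)))
ortho(f,'o1',.3,.56,-.37,.17)
E
```

```text
1.55 [ 0.40138679 -0.12165618  0.40450563] [ 3.14110297e+00  4.23062217e-05 -1.57526302e+00]
[ 0.01962186 -0.33216321 -0.00312831] [0.79741034 0.31361975 0.34371404]
```

View pics/o1.png

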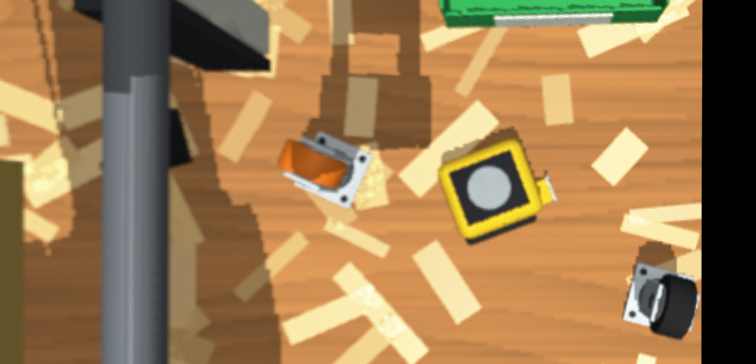

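The orthophoto shows the orange castor's plate centre at (334,170), which is (0.439,-0.069), with its axle at about -24°. The black castor is at (660,293), which is (0.350,-0.301), with its axle at about 75°. The tape is at (490,187), clear of both.

Run:
```python
from h import *
go(.350,-.300,.13,-15)
```

```text
go [17.79  4.99 11.55] turn -75.4 | dist 0.218
```

Request:
send_rows(motion=[{"offset": [17.8,5,3],"turn": -75},{"offset": [17.8,5,3],"turn": -75},{"offset": [17.8,5,3],"turn": -75},{"offset": [17.8,5,3],"turn": -75},{"offset": [17.8,5,6],"turn": -75},{"offset": [17.8,5,9],"turn": -75},{"offset": [17.8,5,11.5],"turn": -75},{"offset": [17.8,5,11.5],"turn": -75}])

```text
t: 2.4
eef_pos: [0.347, -0.3012, 0.2862]
ee_rot: [3.141, 0.007, -0.493]
force: [0.5, -0.6, 0.2]
width: 0.0877
```

Run:
```python
from h import *
go(.350,-.300,.028,-15); f=grab('wrist','w2')
```

```text
go [ 0.2  -0.25  9.92] turn -13.2 | dist 0.099
```

View pics/w2.png

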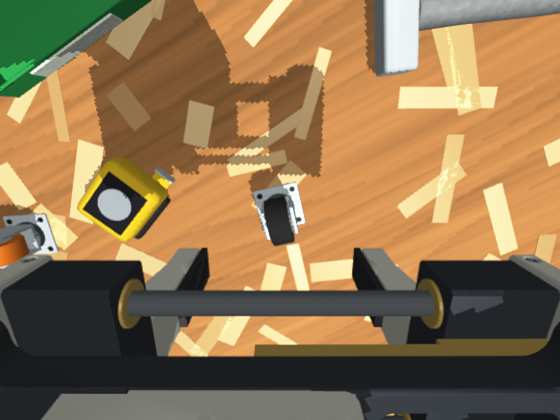

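The wheel is at (278,215), midway between the fingers and tilted about 12°, which matches the turn still to come. Descending and gripping.

Request:
send_rows(motion=[{"offset": [0.2,-0.2,3],"turn": -13},{"offset": [0.2,-0.2,6],"turn": -13},{"offset": [0.2,-0.2,9.9],"turn": -13},{"offset": [0.2,-0.2,9.9],"turn": -13},{"offset": [0.2,-0.2,9.9],"turn": -13}], hand=1)

```text
t: 2.95
eef_pos: [0.3523, -0.3001, 0.1911]
ee_rot: [3.141, 0.002, -0.27]
force: [-0.3, 0.1, 1.2]
width: 0.0877
```

Request:
send_rows(motion=[{"offset": [0,0,0],"turn": 0},{"offset": [0,0,0],"turn": 0},{"offset": [0,0,0],"turn": 0},{"offset": [0,0,0],"turn": 0},{"offset": [0,0,0],"turn": 0},{"offset": [0,0,0],"turn": 0},{"offset": [0,0,0],"turn": 0}], hand=-1, squeeze=30)

```text
t: 3.65
eef_pos: [0.3527, -0.2994, 0.1907]
ee_rot: [-3.142, 0.0, -0.267]
force: [-0.0, 0.1, 0.1]
width: 0.037
```

Request:
send_rows(motion=[{"offset": [0,0,0],"turn": 0},{"offset": [0,0,0],"turn": 0},{"offset": [0,0,0],"turn": 0},{"offset": [0,0,-5],"turn": 0},{"offset": [0,0,-9],"turn": 0},{"offset": [0,0,-9],"turn": 0}])

```text
t: 4.25
eef_pos: [0.3544, -0.3001, 0.2854]
ee_rot: [3.14, -0.008, -0.266]
force: [0.2, 0.1, -1.7]
width: 0.0265
```

Run:
```python
from h import *
s=get_state(); print(s['t'],s['eef_pos'],s['width'],s['force'])
go(.630,-.045,.135,-90)
```

```text
4.25 [ 0.35437293 -0.3000975   0.28542173] 0.02651142835579318 [ 0.15983816  0.10979688 -1.68172141]
go [ 19.88 -31.86  -0.86] turn 74.7 | dist 0.376
```

Request:
send_rows(motion=[{"offset": [19.9,-31.9,-1],"turn": 75},{"offset": [19.9,-31.9,-1],"turn": 75},{"offset": [19.9,-31.9,-1],"turn": 75},{"offset": [19.9,-31.9,-1],"turn": 75},{"offset": [19.9,-31.9,-1],"turn": 75},{"offset": [19.9,-31.9,-1],"turn": 75},{"offset": [19.9,-31.9,-1],"turn": 75},{"offset": [19.9,-31.9,-1],"turn": 75}])

```text
t: 5.05
eef_pos: [0.6304, -0.042, 0.2897]
ee_rot: [3.141, 0.0, -1.436]
force: [-0.3, -1.3, -1.7]
width: 0.0271
```

Run:
```python
from h import *
s=get_state(); print(s['t'],s['eef_pos'],s['width'],s['force'])
go(.630,-.045,.0365,-90)
```

```text
5.05 [ 0.63036159 -0.04202257  0.28968708] 0.027077603956522492 [-0.28462415 -1.3255784  -1.74517314]
go [0.29 0.08 9.42] turn 7.7 | dist 0.094
```

Request:
send_rows(motion=[{"offset": [0.1,0.1,3],"turn": 7},{"offset": [0.1,0.1,6],"turn": 7},{"offset": [0.1,0.1,8.2],"turn": 7},{"offset": [0.1,0.1,8.2],"turn": 7},{"offset": [0.1,0.1,8.2],"turn": 7}])

```text
t: 5.55
eef_pos: [0.6279, -0.0454, 0.2083]
ee_rot: [3.14, -0.001, -1.553]
force: [0.3, -0.0, -1.0]
width: 0.0268
```

Run:
```python
from h import *
s=get_state(); print(s['t'],s['eef_pos'],s['width'],s['force'])
go(.630,-.045,.0365,-90); grab('wrist','w3')
```

```text
5.55 [ 0.62792791 -0.0454427   0.20827185] 0.026830297427883926 [ 0.31606414 -0.01872152 -0.98941153]
go [-0.04 -0.21  1.28] turn 1.0 | dist 0.013
```

View pics/w3.png

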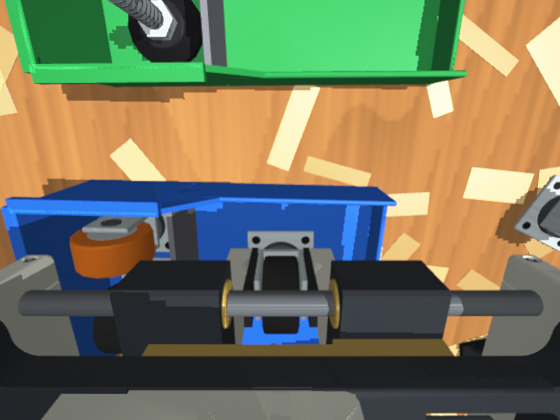

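The castor is upright in the jaws inside the blue bay, with its plate at (280,240). Lowering and releasing with the jaws part open.

Request:
send_rows(motion=[{"offset": [0,-0.2,0.8],"turn": 1},{"offset": [0,-0.2,1.3],"turn": 1},{"offset": [0,-0.2,1.3],"turn": 1},{"offset": [0,-0.2,1.3],"turn": 1}])

```text
t: 6.0
eef_pos: [0.6299, -0.0454, 0.1958]
ee_rot: [-3.142, -0.0, -1.57]
force: [0.1, 0.0, -1.0]
width: 0.0268
```

Request:
send_rows(motion=[{"offset": [0,0,0],"turn": 0},{"offset": [0,0,0],"turn": 0},{"offset": [0,0,0],"turn": 0},{"offset": [0,0,0],"turn": 0},{"offset": [0,0,-4],"turn": 0},{"offset": [0,0,-9],"turn": 0},{"offset": [0,0,-11],"turn": 0},{"offset": [0,0,-11],"turn": 0}], hand=0.25)

```text
t: 6.8
eef_pos: [0.631, -0.0453, 0.3102]
ee_rot: [-3.134, 0.001, -1.57]
force: [-0.4, 0.3, -0.1]
width: 0.0545
```

Run:
```python
from h import *
s=get_state(); print(s['t'],s['eef_pos'],s['width'],s['force'])
go(.439,-.068,.13,-114)
```

```text
6.8 [ 0.63104836 -0.04526218  0.3101646 ] 0.05451580687632108 [-0.41279306  0.29031767 -0.054254  ]
go [ 2.25 19.21  2.12] turn 24.1 | dist 0.195
```

Request:
send_rows(motion=[{"offset": [2.2,19.2,0],"turn": 24},{"offset": [2.2,19.2,0],"turn": 24},{"offset": [2.2,19.2,0],"turn": 24},{"offset": [2.2,19.2,1],"turn": 24},{"offset": [2.2,19.2,2],"turn": 24},{"offset": [2.2,19.2,2],"turn": 24},{"offset": [2.2,19.2,2],"turn": 24}], hand=0.7)

```text
t: 7.5
eef_pos: [0.4387, -0.0673, 0.2858]
ee_rot: [-3.141, -0.0, -1.989]
force: [-0.0, 0.1, -0.1]
width: 0.0749
```

Run:
```python
from h import *
s=get_state(); print(s['t'],s['eef_pos'],s['width'],s['force'])
go(.439,-.068,.03,-114); f=grab('wrist','w4'); 
W=cloud(f); P=W.reshape(-1,3); d=np.hypot(P[:,0]-.439,P[:,1]+.068)
m=(d<.04)&(P[:,2]>.047)&(P[:,2]<.065); print('wheel top',np.round((P[m].min(0)+P[m].max(0))/2,4),cv2.minAreaRect(P[m,:2].astype(np.float32)*1000))
m=(d<.05)&(P[:,2]>.002)&(P[:,2]<.0065)
ortho(f,'o4',.36,.56,-.18,.08,s=2200)
```

```text
7.5 [ 0.43873039 -0.06730157  0.285776  ] 0.07490308991750817 [-0.01772009  0.10883926 -0.13243979]
go [ 0.05 -0.05  9.68] turn 0.1 | dist 0.097
wheel top [ 0.4381 -0.0688  0.0535] ((437.2572937011719, -68.87271118164062), (36.3005256652832, 20.036863327026367), 65.71082305908203)
```

View pics/w4.png

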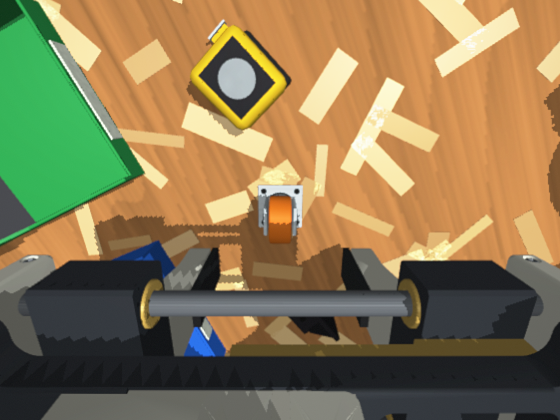

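The orange castor at (280,215) is square to the jaws and centred. The tape (238,78) is clear. Descending and gripping.

Request:
send_rows(motion=[{"offset": [0,0,4],"turn": 0},{"offset": [0,0,8],"turn": 0},{"offset": [0,0,9.7],"turn": 0},{"offset": [0,0,9.7],"turn": 0},{"offset": [0,0,9.7],"turn": 0}])

```text
t: 8.05
eef_pos: [0.439, -0.0673, 0.1888]
ee_rot: [3.141, -0.001, -1.989]
force: [0.0, 0.9, 0.1]
width: 0.0748
```

Request:
send_rows(motion=[{"offset": [0,0,0],"turn": 0},{"offset": [0,0,0],"turn": 0},{"offset": [0,0,0],"turn": 0},{"offset": [0,0,0],"turn": 0},{"offset": [0,0,0],"turn": 0},{"offset": [0,0,0],"turn": 0},{"offset": [0,0,0],"turn": 0},{"offset": [0,0,0],"turn": 0}], hand=-1)

```text
t: 8.85
eef_pos: [0.4381, -0.0674, 0.1888]
ee_rot: [-3.141, 0.0, -1.989]
force: [-0.7, 0.1, 2.6]
width: 0.0264
```

Request:
send_rows(motion=[{"offset": [0,0,0],"turn": 0},{"offset": [0,0,-5],"turn": 0},{"offset": [0,0,-9],"turn": 0},{"offset": [0,0,-9],"turn": 0}])

```text
t: 9.25
eef_pos: [0.4397, -0.0672, 0.2832]
ee_rot: [-3.135, 0.004, -1.988]
force: [0.4, 0.4, -0.8]
width: 0.0269
```

Run:
```python
from h import *
s=get_state(); print(s['t'],s['eef_pos'],s['width'],s['force'])
go(.630,.023,.126,-90)
```

```text
9.25 [ 0.43971483 -0.06716539  0.28317169] 0.026864673546395268 [ 0.36862607  0.36129367 -0.76354825]
go [-15.95 -13.74  -0.18] turn -23.9 | dist 0.211
```

Request:
send_rows(motion=[{"offset": [-16,-13.7,0],"turn": -24},{"offset": [-16,-13.7,0],"turn": -24},{"offset": [-16,-13.7,0],"turn": -24},{"offset": [-16,-13.7,0],"turn": -24},{"offset": [-16,-13.7,0],"turn": -24},{"offset": [-16,-13.7,3],"turn": -24},{"offset": [-16,-13.7,6],"turn": -24},{"offset": [-16,-13.7,6],"turn": -24}])

```text
t: 10.05
eef_pos: [0.6258, 0.0225, 0.2135]
ee_rot: [3.132, -0.002, -1.572]
force: [-1.6, -0.1, -1.5]
width: 0.0272
```

Run:
```python
from h import *
s=get_state(); print(s['t'],s['eef_pos'],s['width'],s['force'])
go(.630,.023,.035,-90)
```

```text
10.05 [0.6257679  0.02250415 0.21349275] 0.027150625566684045 [-1.60331591 -0.1052843  -1.52683865]
go [-0.05 -0.42  1.95] turn -0.0 | dist 0.02
```

Request:
send_rows(motion=[{"offset": [0,0,1],"turn": 0},{"offset": [0,0,1.3],"turn": 0},{"offset": [0,0,1.3],"turn": 0},{"offset": [0,0,1.3],"turn": 0},{"offset": [0,0,1.3],"turn": 0}])

```text
t: 10.55
eef_pos: [0.6284, 0.0232, 0.2067]
ee_rot: [-3.14, 0.0, -1.57]
force: [-0.0, -0.2, -1.3]
width: 0.0269
```

Run:
```python
from h import *
go(.630,.023,.035,-90)
```

```text
go [ 0.02 -0.16  1.27] turn 0.0 | dist 0.013
```

Request:
send_rows(motion=[{"offset": [0,-0.1,0.8],"turn": 0},{"offset": [0,-0.1,1.3],"turn": 0},{"offset": [0,-0.1,1.3],"turn": 0},{"offset": [0,-0.1,1.3],"turn": 0}])

```text
t: 10.95
eef_pos: [0.6292, 0.0231, 0.1925]
ee_rot: [-3.142, -0.0, -1.57]
force: [-0.8, 0.3, 0.8]
width: 0.0263
```

Request:
send_rows(motion=[{"offset": [0,0,0],"turn": 0},{"offset": [0,0,0],"turn": 0},{"offset": [0,0,0],"turn": 0},{"offset": [0,0,0],"turn": 0},{"offset": [0,0,-4],"turn": 0},{"offset": [0,0,-9],"turn": 0},{"offset": [0,0,-14],"turn": 0},{"offset": [0,0,-14],"turn": 0}], hand=0.25)

```text
t: 11.75
eef_pos: [0.6312, 0.0233, 0.341]
ee_rot: [-3.129, 0.002, -1.569]
force: [0.6, -0.2, -0.0]
width: 0.0543
```

Run:
```python
from h import *
s=get_state(); print(s['t'],s['eef_pos'],s['width'],s['force'])
go(.43,.18,.24,-90)
```

```text
11.75 [0.63119929 0.02333114 0.34099066] 0.054310640227254514 [ 0.60902639 -0.19031878 -0.04970165]
go [-15.7   20.09  -5.8 ] turn 0.1 | dist 0.262
```

Request:
send_rows(motion=[{"offset": [-27.7,23.1,-5.8],"turn": 0},{"offset": [-27.7,23.1,-5.8],"turn": 0},{"offset": [-27.7,23.1,-5.8],"turn": 0},{"offset": [-27.7,23.1,-5.8],"turn": 0},{"offset": [-27.7,23.1,-5.8],"turn": 0},{"offset": [-27.7,23.1,-5.8],"turn": 0},{"offset": [-27.7,23.1,-5.8],"turn": 0},{"offset": [-27.7,23.1,-5.8],"turn": 0}], hand=1)

```text
t: 12.55
eef_pos: [0.3957, 0.3025, 0.3919]
ee_rot: [-3.14, 0.002, -1.567]
force: [-0.5, -0.4, -0.2]
width: 0.0875
```

Run:
```python
from h import *
s=get_state(); print(s['t'],s['eef_pos'])
f=grab('wrist','w5'); ortho(f,'o5',.28,.56,0.0,.38,s=2000)
W=cloud(f).reshape(-1,3)
for n,c in dict(bb=(.456,.054),ft=(.408,.190),ba=(.348,.306)).items():
    d=np.hypot(W[:,0]-c[0],W[:,1]-c[1]); P=W[(d<.035)&(W[:,2]>.03)&(W[:,2]<.065)]
    print(n,len(P), np.round(P.min(0),4),np.round(P.max(0),4),cv2.minAreaRect(P[:,:2].astype(np.float32)*1000) if len(P) else '')
```

```text
12.55 [0.39569103 0.30246971 0.39192234]Traceback (most recent call last):
  File "<stdin>", line 7, in <module>
    return umr_minimum(a, axis, None, out, keepdims, initial, where)
ValueError: zero-size array to reduction operation minimum which has no identity
```

View pics/o5.png

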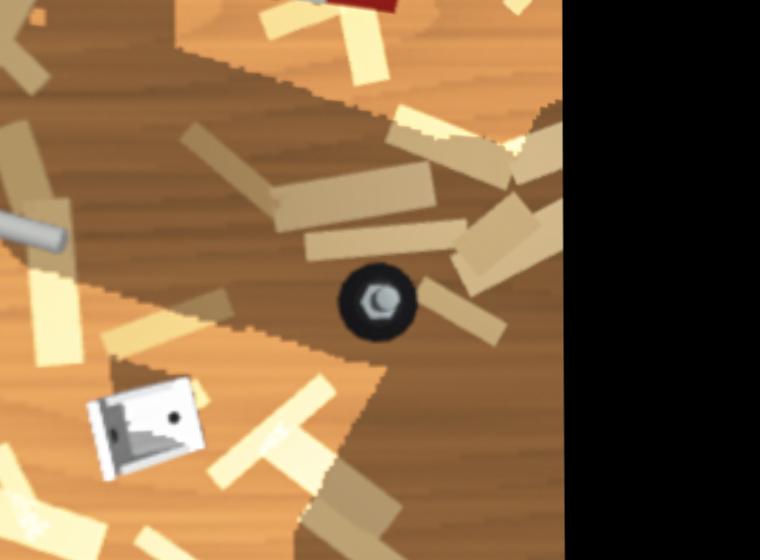

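Foot at (378,302), which is (0.409,0.191). The aluminium bracket's centre is at about (157,421), which is (0.349,0.302), with its +x pointing about -77°, so I grasp at tool yaw -77. The black bracket is out of this view.

Run:
```python
from h import *
go(.348,.307,.08,-77)
```

```text
go [-0.44  4.77 15.3 ] turn -12.8 | dist 0.16
```

Request:
send_rows(motion=[{"offset": [-0.4,4.8,5],"turn": -13},{"offset": [-0.4,4.8,9],"turn": -13},{"offset": [-0.4,4.8,13],"turn": -13},{"offset": [-0.4,4.8,15.3],"turn": -13},{"offset": [-0.4,4.8,15.3],"turn": -13},{"offset": [-0.4,4.8,15.3],"turn": -13}])

```text
t: 13.2
eef_pos: [0.3503, 0.3042, 0.2382]
ee_rot: [-3.142, -0.001, -1.343]
force: [0.7, 0.6, 0.5]
width: 0.0878
```

Run:
```python
from h import *
s=get_state(); print(s['t'],s['eef_pos'])
go(.348,.307,.023,-77); grab('wrist','w6')
```

```text
13.2 [0.35032046 0.30417237 0.23815004]
go [-0.33  0.16  5.62] turn 0.0 | dist 0.056
```

View pics/w6.png

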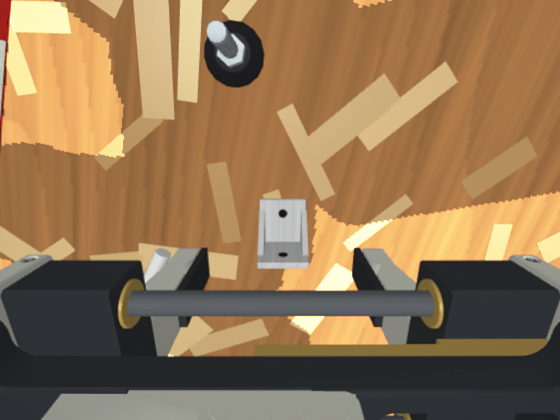

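The aluminium bracket at (283,235) is square to the jaws and centred. The marker tip is near the left finger, so I narrow the opening and descend.

Request:
send_rows(motion=[{"offset": [-0.3,0.1,0],"turn": 0},{"offset": [-0.3,0.1,1],"turn": 0},{"offset": [-0.3,0.1,3],"turn": 0},{"offset": [-0.3,0.1,5],"turn": 0},{"offset": [-0.3,0.1,5.6],"turn": 0},{"offset": [-0.3,0.1,5.6],"turn": 0},{"offset": [-0.3,0.1,5.6],"turn": 0}], hand=0.5)

```text
t: 13.95
eef_pos: [0.3485, 0.3069, 0.1822]
ee_rot: [-3.141, 0.0, -1.343]
force: [0.2, -0.2, -0.1]
width: 0.0656
```

Request:
send_rows(motion=[{"offset": [0,0,0],"turn": 0},{"offset": [0,0,0],"turn": 0},{"offset": [0,0,0],"turn": 0},{"offset": [0,0,0],"turn": 0},{"offset": [0,0,0],"turn": 0},{"offset": [0,0,0],"turn": 0},{"offset": [0,0,0],"turn": 0}], hand=-1)

```text
t: 14.65
eef_pos: [0.3483, 0.3067, 0.1819]
ee_rot: [-3.141, 0.0, -1.343]
force: [-1.8, -0.9, 5.9]
width: 0.0358
```

Request:
send_rows(motion=[{"offset": [0,0,0],"turn": 0},{"offset": [0,0,-5],"turn": 0},{"offset": [0,0,-10],"turn": 0},{"offset": [0,0,-10],"turn": 0}])

```text
t: 15.05
eef_pos: [0.3495, 0.3085, 0.2874]
ee_rot: [-3.134, 0.007, -1.342]
force: [0.7, 1.3, -0.4]
width: 0.0358
```

Run:
```python
from h import *
s=get_state(); print(s['t'],s['eef_pos'],s['width'],s['force'])
go(.633,.286,.13,-97.6)
```

```text
15.05 [0.3494905  0.3084779  0.28736419] 0.0358036093953794 [ 0.6502536   1.26886784 -0.43399512]
go [  8.62 -27.1   -0.16] turn 20.7 | dist 0.284
```

Request:
send_rows(motion=[{"offset": [8.6,-27.1,0],"turn": 21},{"offset": [8.6,-27.1,0],"turn": 21},{"offset": [8.6,-27.1,0],"turn": 21},{"offset": [8.6,-27.1,0],"turn": 21},{"offset": [8.6,-27.1,0],"turn": 21},{"offset": [8.6,-27.1,0],"turn": 21},{"offset": [8.6,-27.1,4],"turn": 21},{"offset": [8.6,-27.1,7],"turn": 21}])

```text
t: 15.85
eef_pos: [0.6324, 0.2829, 0.2089]
ee_rot: [3.14, -0.0, -1.712]
force: [-0.6, 0.2, -2.2]
width: 0.0356
```

Request:
send_rows(motion=[{"offset": [0,0,0],"turn": 0},{"offset": [0,0,0],"turn": 0},{"offset": [0,0,0],"turn": 0}])

```text
t: 16.15
eef_pos: [0.6323, 0.2846, 0.2136]
ee_rot: [-3.139, 0.002, -1.709]
force: [0.3, -0.5, -1.2]
width: 0.0355
```

Run:
```python
from h import *
s=get_state(); print(s['t'],s['eef_pos'],s['width'],s['force'])
go(.633,.286,.028,-97.6); grab('wrist','w7')
```

```text
16.15 [0.6322841  0.28460514 0.21356701] 0.03548785569924409 [ 0.26124969 -0.46845408 -1.2407093 ]
go [-0.15 -0.05  2.66] turn -0.3 | dist 0.027
```

View pics/w7.png

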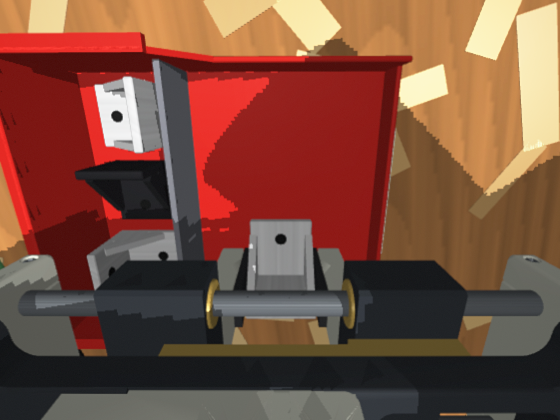

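The bracket is held level in the red bay, aligned with the bin (divider at column 175, lip at 390, bracket at 281). Lowering and releasing.

Request:
send_rows(motion=[{"offset": [-0.1,0,1.5],"turn": 0},{"offset": [-0.1,0,2.2],"turn": 0},{"offset": [-0.1,0,2.6],"turn": 0},{"offset": [-0.1,0,2.6],"turn": 0},{"offset": [-0.1,0,2.6],"turn": 0}])

```text
t: 16.7
eef_pos: [0.6316, 0.285, 0.1859]
ee_rot: [3.141, -0.0, -1.71]
force: [-3.2, 0.5, 4.5]
width: 0.0358
```

Request:
send_rows(motion=[{"offset": [0,0,0],"turn": 0},{"offset": [0,0,0],"turn": 0},{"offset": [0,0,0],"turn": 0},{"offset": [0,0,0],"turn": 0},{"offset": [0,0,-4],"turn": 0},{"offset": [0,0,-9],"turn": 0},{"offset": [0,0,-14],"turn": 0},{"offset": [0,0,-14],"turn": 0}], hand=0.3)

```text
t: 17.5
eef_pos: [0.6338, 0.2859, 0.3347]
ee_rot: [-3.131, 0.008, -1.708]
force: [0.8, -0.3, 0.2]
width: 0.0572
```

Run:
```python
from h import *
s=get_state(); print(s['t'],s['eef_pos'],s['width'],s['force'])
go(.456,.075,.16,-90)
```

```text
17.5 [0.63383067 0.28588373 0.33466928] 0.05716904272612007 [ 0.83004177 -0.3328224   0.20047593]
go [23.33 14.72  1.57] turn -7.9 | dist 0.276
```

Request:
send_rows(motion=[{"offset": [23.3,14.7,1.6],"turn": -8},{"offset": [23.3,14.7,1.6],"turn": -8},{"offset": [23.3,14.7,1.6],"turn": -8},{"offset": [23.3,14.7,1.6],"turn": -8},{"offset": [23.3,14.7,1.6],"turn": -8},{"offset": [23.3,14.7,1.6],"turn": -8},{"offset": [23.3,14.7,1.6],"turn": -8},{"offset": [23.3,14.7,1.6],"turn": -8}], hand=1)

```text
t: 18.3
eef_pos: [0.4541, 0.0743, 0.3103]
ee_rot: [-3.14, 0.001, -1.571]
force: [1.0, -0.3, 0.1]
width: 0.088
```

Run:
```python
from h import *
s=get_state(); print(s['t'],s['eef_pos'])
f=grab('wrist','w8'); ortho(f,'o8',.38,.53,-.04,.14,s=4000)
W=cloud(f).reshape(-1,3); d=np.hypot(W[:,0]-.456,W[:,1]-.054)
for a,b in((.034,.046),(.006,.046)):
    P=W[(d<.04)&(W[:,2]>a)&(W[:,2]<b)]
    print(len(P),np.round(P.min(0),4),np.round(P.max(0),4),cv2.minAreaRect(P[:,:2].astype(np.float32)*1000))
```

```text
18.3 [0.45408041 0.0742897  0.31032568]
231 [0.4362 0.0321 0.034 ] [0.4508 0.067  0.0421] ((443.3130187988281, 49.871253967285156), (7.55443811416626, 35.575172424316406), 14.347376823425293)
892 [0.4355 0.0321 0.006 ] [0.4821 0.0757 0.0421] ((458.4285583496094, 54.052459716796875), (39.667850494384766, 36.46570587158203), 16.39171028137207)
```

View pics/o8.png

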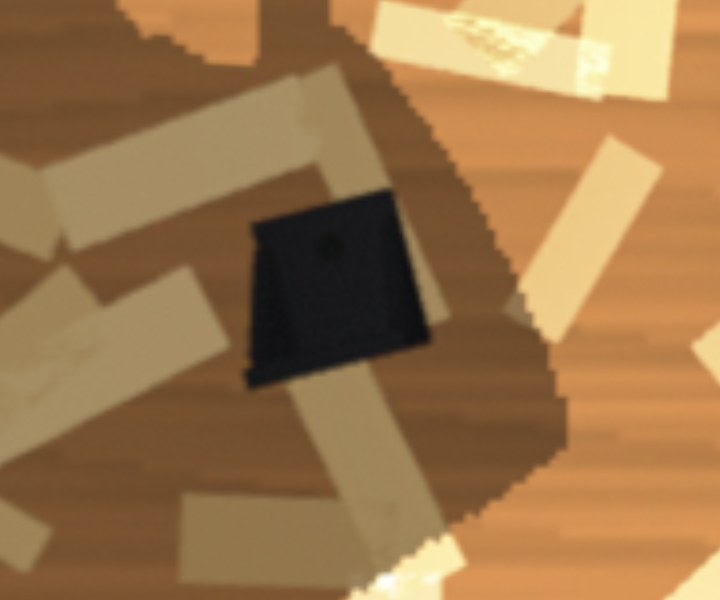

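The black bracket's centre is (0.4585,0.054) by depth, with +x at about 15.5°. The upright is at the lower edge of the picture, near (340,365). I grasp at (0.453,0.0525), yaw -164.5.

Run:
```python
from h import *
go(.4527,.0524,.08,-164.5)
```

```text
go [2.25 0.19 7.12] turn 74.5 | dist 0.075
```

Request:
send_rows(motion=[{"offset": [2.3,0.2,2],"turn": 74.5},{"offset": [2.3,0.2,4],"turn": 74.5},{"offset": [2.3,0.2,7],"turn": 74.5},{"offset": [2.3,0.2,7],"turn": 74.5},{"offset": [2.3,0.2,7],"turn": 74.5},{"offset": [2.3,0.2,7],"turn": 74.5},{"offset": [2.3,0.2,7],"turn": 74.5},{"offset": [2.3,0.2,7],"turn": 74.5}])

```text
t: 19.15
eef_pos: [0.453, 0.0525, 0.2393]
ee_rot: [-3.141, -0.0, -2.776]
force: [0.3, 0.0, 0.0]
width: 0.0876
```

Run:
```python
from h import *
go(.4527,.0524,.023,-164.5)
```

```text
go [ 0.04 -0.    5.73] turn 5.5 | dist 0.057
```

Request:
send_rows(motion=[{"offset": [0,0,0],"turn": 5.5},{"offset": [0,0,3],"turn": 5.5},{"offset": [0,0,5],"turn": 5.5},{"offset": [0,0,5.7],"turn": 5.5},{"offset": [0,0,5.7],"turn": 5.5},{"offset": [0,0,5.7],"turn": 5.5}])

```text
t: 19.75
eef_pos: [0.4527, 0.0521, 0.183]
ee_rot: [-3.141, 0.0, -2.866]
force: [0.3, 0.0, 1.1]
width: 0.0878
```

Request:
send_rows(motion=[{"offset": [0,0,0],"turn": 0},{"offset": [0,0,0],"turn": 0},{"offset": [0,0,0],"turn": 0},{"offset": [0,0,0],"turn": 0},{"offset": [0,0,0],"turn": 0},{"offset": [0,0,0],"turn": 0},{"offset": [0,0,0],"turn": 0},{"offset": [0,0,0],"turn": 0}], hand=-1)

```text
t: 20.55
eef_pos: [0.452, 0.0515, 0.1827]
ee_rot: [-3.142, -0.0, -2.866]
force: [-1.0, 0.9, 0.7]
width: 0.0357
```

Request:
send_rows(motion=[{"offset": [0,0,0],"turn": 0},{"offset": [0,0,-5],"turn": 0},{"offset": [0,0,-10],"turn": 0},{"offset": [0,0,-10],"turn": 0}])

```text
t: 20.95
eef_pos: [0.454, 0.0525, 0.2884]
ee_rot: [3.14, 0.01, -2.865]
force: [0.6, 1.1, -0.8]
width: 0.0359
```

Run:
```python
from h import *
s=get_state(); print(s['t'],s['eef_pos'],s['width'],s['force'])
go(.623,.2103,.13,-97.6)
```

```text
20.95 [0.45402559 0.05247309 0.28836984] 0.03593238667187482 [ 0.61725584  1.10950755 -0.82921298]
go [-20.57  10.56  -0.06] turn -66.5 | dist 0.231
```

Request:
send_rows(motion=[{"offset": [-20.6,10.6,0],"turn": -66.5},{"offset": [-20.6,10.6,0],"turn": -66.5},{"offset": [-20.6,10.6,0],"turn": -66.5},{"offset": [-20.6,10.6,0],"turn": -66.5},{"offset": [-20.6,10.6,0],"turn": -66.5},{"offset": [-20.6,10.6,0],"turn": -66.5},{"offset": [-20.6,10.6,0],"turn": -66.5},{"offset": [-20.6,10.6,0],"turn": -66.5}])

```text
t: 21.75
eef_pos: [0.6213, 0.2098, 0.2812]
ee_rot: [3.14, -0.001, -1.7]
force: [-0.3, -0.2, -0.6]
width: 0.0358
```

Request:
send_rows(motion=[{"offset": [0,0,3],"turn": 0},{"offset": [0,0,5],"turn": 0},{"offset": [0,0,6.5],"turn": 0},{"offset": [0,0,6.5],"turn": 0},{"offset": [0,0,6.5],"turn": 0},{"offset": [0,0,6.5],"turn": 0}])

```text
t: 22.35
eef_pos: [0.6219, 0.2099, 0.2188]
ee_rot: [-3.14, 0.001, -1.705]
force: [-0.9, 0.2, -1.3]
width: 0.0359
```

Run:
```python
from h import *
s=get_state(); print(s['t'],s['eef_pos'],s['width'],s['force'])
go(.623,.2103,.0285,-97.6)
```

```text
22.35 [0.62192837 0.20986311 0.21876068] 0.035878564185028654 [-0.91494822  0.24626465 -1.31009681]
go [-0.06 -0.1   3.13] turn -0.1 | dist 0.031
```

Request:
send_rows(motion=[{"offset": [0,-0.1,1.8],"turn": 0},{"offset": [0,-0.1,2.7],"turn": 0},{"offset": [0,-0.1,3.1],"turn": 0},{"offset": [0,-0.1,3.1],"turn": 0},{"offset": [0,-0.1,3.1],"turn": 0}])

```text
t: 22.85
eef_pos: [0.6226, 0.2096, 0.1872]
ee_rot: [-3.141, 0.0, -1.705]
force: [0.6, 0.9, -1.0]
width: 0.0358
```

Request:
send_rows(motion=[{"offset": [0,0,0],"turn": 0},{"offset": [0,0,0],"turn": 0},{"offset": [0,0,0],"turn": 0},{"offset": [0,0,0],"turn": 0},{"offset": [0,0,-4],"turn": 0},{"offset": [0,0,-9],"turn": 0},{"offset": [0,0,-12],"turn": 0},{"offset": [0,0,-12],"turn": 0}], hand=0.3)

```text
t: 23.65
eef_pos: [0.6238, 0.2101, 0.3127]
ee_rot: [-3.134, 0.005, -1.705]
force: [-0.8, -0.1, -0.8]
width: 0.0571
```

Run:
```python
from h import *
s=get_state(); print(s['t'],s['eef_pos'],s['width'],s['force'])
go(.409,.191,.13,-90)
```

```text
23.65 [0.62379544 0.2100785  0.31268601] 0.057075750142537775 [-0.80420724 -0.1321926  -0.83621294]
go [ 4.76 21.03  2.37] turn -7.7 | dist 0.217
```

Request:
send_rows(motion=[{"offset": [4.8,21,0],"turn": -8},{"offset": [4.8,21,0],"turn": -8},{"offset": [4.8,21,0],"turn": -8},{"offset": [4.8,21,1],"turn": -8},{"offset": [4.8,21,2.3],"turn": -8},{"offset": [4.8,21,2.3],"turn": -8},{"offset": [4.8,21,2.3],"turn": -8},{"offset": [4.8,21,2.3],"turn": -8}])

```text
t: 24.45
eef_pos: [0.4089, 0.1907, 0.2841]
ee_rot: [-3.141, 0.0, -1.566]
force: [-0.2, 0.2, 0.5]
width: 0.057
```

Run:
```python
from h import *
s=get_state(); print(s['t'],s['eef_pos'])
go(.409,.191,.044,-90); f=grab('wrist','w9')
W=cloud(f).reshape(-1,3); d=np.hypot(W[:,0]-.409,W[:,1]-.191)
P=W[(d<.03)&(W[:,2]>.055)&(W[:,2]<.065)]; print('stem top',len(P),P.mean(0) if len(P) else '')
```

```text
24.45 [0.40893656 0.19069878 0.28412513]
go [-0.03 -0.01  8.11] turn 0.3 | dist 0.081
stem top 153 [0.40849567 0.19071684 0.05977871]
```

View pics/w9.png

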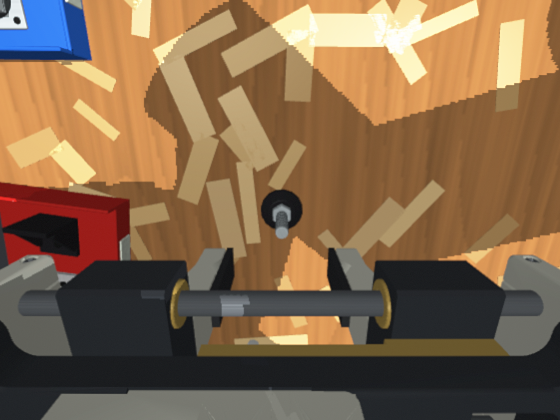

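The foot's stem is at (281,225), centred between the fingers; depth puts its top at (0.4085,0.1907). Gripping.

Request:
send_rows(motion=[{"offset": [0,0,4],"turn": 0},{"offset": [0,0,7],"turn": 0},{"offset": [0,0,8.1],"turn": 0},{"offset": [0,0,8.1],"turn": 0},{"offset": [0,0,8.1],"turn": 0}])

```text
t: 25.0
eef_pos: [0.4087, 0.1904, 0.2028]
ee_rot: [3.142, -0.0, -1.566]
force: [0.5, 0.6, 0.3]
width: 0.0569
```

Request:
send_rows(motion=[{"offset": [0,0,0],"turn": 0},{"offset": [0,0,0],"turn": 0},{"offset": [0,0,0],"turn": 0},{"offset": [0,0,0],"turn": 0},{"offset": [0,0,0],"turn": 0},{"offset": [0,0,0],"turn": 0},{"offset": [0,0,0],"turn": 0},{"offset": [0,0,0],"turn": 0}], hand=-1)

```text
t: 25.8
eef_pos: [0.4078, 0.1901, 0.2026]
ee_rot: [3.141, -0.0, -1.566]
force: [0.0, 0.0, -0.1]
width: 0.0093
```

Request:
send_rows(motion=[{"offset": [0,0,0],"turn": 0},{"offset": [0,0,-5],"turn": 0},{"offset": [0,0,-9],"turn": 0},{"offset": [0,0,-9],"turn": 0}])

```text
t: 26.2
eef_pos: [0.4092, 0.1914, 0.2975]
ee_rot: [-3.135, 0.006, -1.565]
force: [1.0, 0.5, -1.2]
width: 0.0098
```

Run:
```python
from h import *
s=get_state(); print(s['t'],s['eef_pos'],s['width'],s['force'])
go(.606,-.221,.135,-90)
```

```text
26.2 [0.40923986 0.19135865 0.29749135] 0.009784683407567087 [ 0.95669597  0.48735124 -1.24680306]
go [ 41.35 -19.43   0.35] turn 0.3 | dist 0.457
```

Request:
send_rows(motion=[{"offset": [41.4,-19.4,0],"turn": 0},{"offset": [41.4,-19.4,0],"turn": 0},{"offset": [41.4,-19.4,0],"turn": 0},{"offset": [41.4,-19.4,0],"turn": 0},{"offset": [41.4,-19.4,0],"turn": 0},{"offset": [41.4,-19.4,0],"turn": 0},{"offset": [41.4,-19.4,0],"turn": 0},{"offset": [41.4,-19.4,0],"turn": 0}])

```text
t: 27.0
eef_pos: [0.5797, -0.1734, 0.2918]
ee_rot: [3.141, 0.0, -1.566]
force: [2.0, 1.2, -1.7]
width: 0.0093
```

Run:
```python
from h import *
s=get_state(); print(s['t'],s['eef_pos'],s['width'],s['force'])
go(.606,-.221,.07,-90)
```

```text
27.0 [ 0.57970588 -0.17338027  0.29183611] 0.009310435011319394 [ 2.02569019  1.16321027 -1.68437274]
go [ 4.77 -2.61  6.28] turn 0.3 | dist 0.083
```

Request:
send_rows(motion=[{"offset": [3,-1.5,0],"turn": 0},{"offset": [3,-1.5,0],"turn": 0},{"offset": [3,-1.5,0],"turn": 0},{"offset": [3,-1.5,0],"turn": 0}])

```text
t: 27.4
eef_pos: [0.594, -0.2007, 0.292]
ee_rot: [3.14, 0.0, -1.566]
force: [0.1, 0.4, -1.0]
width: 0.0092
```

Run:
```python
from h import *
s=get_state(); print(s['t'],s['eef_pos'],s['width'],s['force'])
go(.606,-.221,.049,-90)
```

```text
27.4 [ 0.59395285 -0.200667    0.29198235] 0.009173082953639685 [ 0.08205449  0.41895672 -1.04062237]
go [ 2.04 -1.19  8.4 ] turn 0.3 | dist 0.087
```

Request:
send_rows(motion=[{"offset": [2,-1.2,2],"turn": 0},{"offset": [2,-1.2,5],"turn": 0},{"offset": [2,-1.2,7],"turn": 0},{"offset": [2,-1.2,7],"turn": 0},{"offset": [2,-1.2,7],"turn": 0},{"offset": [2,-1.2,7],"turn": 0}])

```text
t: 28.0
eef_pos: [0.6072, -0.2205, 0.2244]
ee_rot: [-3.139, -0.0, -1.565]
force: [-0.1, 0.3, -0.7]
width: 0.0092
```

Run:
```python
from h import *
s=get_state(); print(s['t'],s['eef_pos'],s['width'],s['force'])
go(.606,-.221,.0486,-90)
```

```text
28.0 [ 0.60724953 -0.22053631  0.22440687] 0.009150015934274839 [-0.14969927  0.34567984 -0.65046403]
go [0.05 0.13 1.68] turn 0.4 | dist 0.017
```

Request:
send_rows(motion=[{"offset": [0,0.1,1],"turn": 0},{"offset": [0,0.1,1.4],"turn": 0},{"offset": [0,0.1,1.7],"turn": 0},{"offset": [0,0.1,1.7],"turn": 0},{"offset": [0,0.1,1.7],"turn": 0}])

```text
t: 28.5
eef_pos: [0.6054, -0.221, 0.2067]
ee_rot: [3.141, -0.0, -1.566]
force: [-3.6, 3.1, 8.7]
width: 0.0093
```

Request:
send_rows(motion=[{"offset": [0,0,0],"turn": 0},{"offset": [0,0,0],"turn": 0},{"offset": [0,0,0],"turn": 0},{"offset": [0,0,0],"turn": 0},{"offset": [0,0,-4],"turn": 0},{"offset": [0,0,-9],"turn": 0},{"offset": [0,0,-14],"turn": 0},{"offset": [0,0,-18],"turn": 0}], hand=0.2)

```text
t: 29.3
eef_pos: [0.6056, -0.2213, 0.3889]
ee_rot: [-3.139, -0.001, -1.566]
force: [1.6, -0.6, -0.3]
width: 0.0525
```

Request:
send_rows(motion=[{"offset": [0,20,-3],"turn": 0},{"offset": [0,20,-3],"turn": 0},{"offset": [0,20,-3],"turn": 0},{"offset": [0,20,-3],"turn": 0},{"offset": [0,20,-3],"turn": 0},{"offset": [0,20,-3],"turn": 0}])

```text
t: 29.9
eef_pos: [0.4045, -0.2222, 0.4168]
ee_rot: [-3.139, -0.0, -1.566]
force: [0.7, 0.5, -0.4]
width: 0.0526
```

Run:
```python
from h import *
a=grab('scene','s9'); b=grab('side','d9'); W=cloud(a);V=cloud(b)
P=np.vstack([W.reshape(-1,3),V.reshape(-1,3)])
def rep(n,bx,by,yaw,ox,oy,z0,z1,r=.03):
    c,s=np.cos(np.radians(yaw)),np.sin(np.radians(yaw))
    q=np.c_[(P[:,0]-bx)*c+(P[:,1]-by)*s,-(P[:,0]-bx)*s+(P[:,1]-by)*c]
    m=(np.abs(q[:,0]-ox)<r)&(np.abs(q[:,1]-oy)<r)&(P[:,2]>z0)&(P[:,2]<z1)
    print(n,m.sum(),'ctr',np.round((q[m].min(0)+q[m].max(0))/2,3),'zmax',P[m,2].max().round(3) if m.any() else '')
rep('cb',.630,-.012,0,0,-.033,.03,.09);rep('co',.630,-.012,0,0,.035,.03,.09)
rep('ba',.628,.248,-7.6,0,.032,.012,.09);rep('bb',.628,.248,-7.6,0,-.032,.012,.09);rep('ft',.606,-.221,1,0,0,.025,.09)
for k,(f,u,v) in dict(tape=('s',183,250),mk=('s',348,164)).items():
    print(k,W[v,u], cloud(np.load('scene0.npz'))[v,u])
c=np.hstack([cv2.resize(a['frame'][150:370,160:440],None,fx=1.4,fy=1.4),cv2.resize(b['frame'][100:320,80:360],None,fx=1.4,fy=1.4)]); cv2.imwrite('pics/end.png',c)
```

```text
cb 426 ctr [-0.    -0.026] zmax 0.064
co 429 ctr [-0.001  0.034] zmax 0.064
ba 434 ctr [-0.001  0.037] zmax 0.046
bb 421 ctr [-0.001 -0.036] zmax 0.046
ft 143 ctr [-0.001  0.004] zmax 0.066
tape [ 0.44033446 -0.19239462  0.03140785] [ 0.43774727 -0.19071105  0.02875496]
mk [0.45939846 0.4113012  0.00806532] [0.45878235 0.41230681 0.00739148]
```

View pics/end.png

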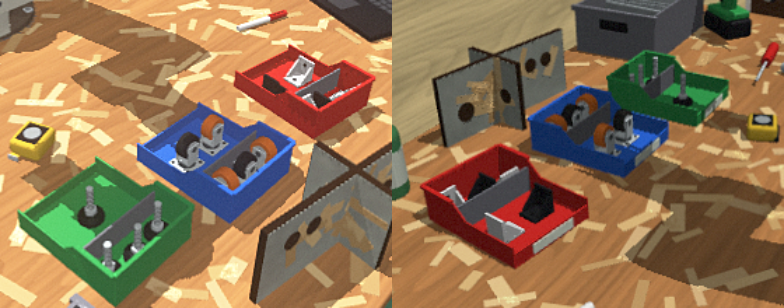

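All five fittings stand upright in the free bay of the right bin, with top heights of 64, 46 and 66 mm as expected on the bin floors. The tape and marker have not moved. Handing in.

```bash
python3 -c "
from station import *
print(get_state()['t']); print(job_done())"
```

```text
30.0
the job is handed in; nothing more can be done
None
```

I put all five fittings back into stock and handed the job in at t = 30 s of the 120 s allowed. The system reports no verdict, so what follows rests on my own last checks:

- **Placement:** both castors stand in the blue bin, both brackets in the red bin and the foot in the green bin. From the two fixed cameras, every centre is within about 1 mm of its bay's middle along the bin and at most 37 mm across (58 mm allowed).
- **Height and tilt:** tops measured 64 mm for the castors, 46 mm for the brackets and 66 mm for the foot. Standing on the bin floor they should read 62, 44 and 64 mm, and the 2 mm excess is within the calibration. The pictures show all five upright.
- **Bystanders:** a depth reading at the same pixel before and after differed by about 4 mm on the tape measure and 1 mm on the marker. I take both as measurement noise; the arm never touched either one.
- **Arm:** it ended clear of everything, with the jaws open. The largest wrist force in any move report was about 10 N, as the foot touched the bin floor.

None of the checks failed. The only mismatch was the across-bin offsets, which read 4 to 7 mm from my intended spots for four of the fittings. These were computed from partly hidden points and are well inside tolerance.

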